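Press the grommets home in the steel noggings

ROBOT

A 6-joint arm with a two-finger parallel gripper is mounted at the origin on the work surface. World frame = base frame: x ahead of the robot, y to its left, z up, the work surface at z = 0. Lengths are in m, angles in rad, forces in N, time in s.
With the tool pointing down it reaches from about 0.375 to 0.9 m from the base axis. Payload 3.1 kg.
Tool frame: the origin (TCP) lies at the very end of the fingers, on their centre line; the grasp point (between the pads) lies 19 mm behind it; z points along the fingers, y is the line along which they close (so a half turn about z gives the same grasp; the last joint's range is limited). The gripper opens to 87 mm and grips with 3 to 60 N. Pads are 19 mm wide; open, the fingers measure 117 mm over their backs; the gripper's body (75 mm by 190 mm) begins 51 mm behind the grasp point.
Start: joints at [0.924, 0.527, 1.433, -0, 1.181, -0.178], TCP at [0.282, 0.558, 0.223] pointing down, gripper open.
Joint ranges: [-3.08, 3.08], [-0.75, 2.2], [0.22, 2.44], [-1.43, 4.57], [0, 2.65], [-2.85, 2.85]. Speed limits (rad/s): [2.79, 2.79, 3.14, 3.14, 3.14, 3.14].

INTERFACE

Orientations are given as a unit quaternion [x, y, z, w].
In Python, from rig import status, viewer, robot gives the robot as it stands.
- The arm moves only by the tool arm_command, never from a script. Its arguments are lists of equal length, an entry for each row: "delta_rot": the turn, a rotation vector about the tool's x, y, z in degrees, a list of three; "delta_pos": the shift along the tool's x, y, z in m, a list of three; "gripper": the closure, from -1 (fully open) to 1 (shut). In form: {"delta_rot": [[rx, ry, rz], ...], "delta_pos": [[dx, dy, dz], ...], "gripper": [gripper, ...]}. A call has 1 to 12 rows; each row is the pose to reach, as a shift and turn from the pose commanded when the call began, along the tool's axes at that moment; what a row does not reach only later rows make up. A row lasts 1/12 s, in which the tool goes at most 41.7 mm and 7.16 degrees, less where a joint would pass 70% of its speed; a pose out of reach is approached as far as the arm can. A call with a gripper value outside its range is refused whole. The fingers move at their own pace and stop on an object; "grip_force" is the grip in N (left out, the last holds). Time passes only in rows, so rows that repeat a pose let the fingers close. It gives the time, the measured TCP pose, the force, the opening and the grip force at its end, in the units of the state.
- status.get_obs(): the state, without advancing time (a new reading comes with each control period).
- viewer.camera(name): name is "scene" or "side" or "wrist"; returns a dict with "pixels" (400x640x3 uint8, blue, green, red), "fx", "fy", "cx", "cy" (pixels), "pose" (4x4, takes a point from camera to world coordinates); the wrist camera has in their place "mount" (4x4, takes a point from camera to tool coordinates, whose origin is the TCP and whose axes are the flange's). Camera axes: x right, y down, z forward; pixel columns grow to the right and rows downward; lengths in m; the calibration is good to about 2 mm. A picture is of the moment at which its call begins: read the wrist's pose just before it. There is no depth.
- robot.hand_in(): hands the job in; it is judged then, once.
The state is a dict: "time": time; "q": joint angles; "joint_velocities": joint speeds; "joint_torque": joint torques, N m; "position": TCP position; "tool_rot": TCP orientation; "ft_force": force on the tool from outside, world axes, zero at the start; "moment": the same for the moment, N m; "grip_width": finger opening in m; "grip_force": force on a finger pad.
Only numpy, scipy, OpenCV 4.12 (cv2) and the standard library are available. Lean on these libraries where they do the work, as an engineer would, in place of code of your own. Each camera call takes 0.05 s, during which the arm holds its last target. There are 200 camera calls.

TASK

Press the three rubber grommets fully home in their short steel channels with a light fingertip push from above: first the large round one, then the oblong one, last the small round one. Only push them: do not pick up, tip or shove the channels, and leave everything else on the bench where it is.

Things in the scene. Friction and masses are not known exactly. Their poses are not given: they have to be found in the camera images.
- piece_large: loose short length of blue steel channel, 130 mm long (its x), 66 mm wide (its y), 42 mm high, about 0.3 kg, lying web up on the bench, carrying the large grommet in the middle of its flat top. Origin: centre of its underside. The three channels look alike and lie in any order; only their grommets differ.
- piece_oblong: loose short length of blue steel channel, 130 mm long (its x), 66 mm wide (its y), 42 mm high, about 0.3 kg, lying web up on the bench, carrying the oblong grommet in the middle of its flat top. Origin: centre of its underside. The three channels look alike and lie in any order; only their grommets differ.
- piece_small: loose short length of blue steel channel, 130 mm long (its x), 66 mm wide (its y), 42 mm high, about 0.3 kg, lying web up on the bench, carrying the small grommet in the middle of its flat top. Origin: centre of its underside. The three channels look alike and lie in any order; only their grommets differ.
- grommet_large (a joint): how far (m) the large round grommet is pushed into its channel: 0 = standing proud, 0.012 = home against a firm stop with the 4 mm thick flange resting flat on the channel. It slides straight down, needs about 4 N (plus 20 N per m/s of pushing speed), and stays where it is left. It counts as home above 0.009.
- top_large (a point): centre of the top face of the large round grommet: flange 42 mm, cap 38 mm in diameter, black rubber, standing 12 mm over the flange's underside. It moves with the grommet: untouched it is 66 mm above the bench at joint value 0 and 54 mm when home; under the finger the soft cap springs in by 1 mm per 3 N (6 mm at most) and comes back.
- grommet_oblong (a joint): how far (m) the oblong grommet (rounded ends) is pushed into its channel: 0 = standing proud, 0.012 = home against a firm stop with the 4 mm thick flange resting flat on the channel. It slides straight down, needs about 4 N (plus 20 N per m/s of pushing speed), and stays where it is left. It counts as home above 0.009.
- top_oblong (a point): centre of the top face of the oblong grommet (rounded ends): flange 56 x 26 mm, cap 52 x 22 mm, long along x of its piece, black rubber, standing 12 mm over the flange's underside. It moves with the grommet: untouched it is 66 mm above the bench at joint value 0 and 54 mm when home; under the finger the soft cap springs in by 1 mm per 3 N (6 mm at most) and comes back.
- grommet_small (a joint): how far (m) the small round grommet is pushed into its channel: 0 = standing proud, 0.012 = home against a firm stop with the 4 mm thick flange resting flat on the channel. It slides straight down, needs about 4 N (plus 20 N per m/s of pushing speed), and stays where it is left. It counts as home above 0.009.
- top_small (a point): centre of the top face of the small round grommet: flange 24 mm, cap 20 mm in diameter, black rubber, standing 12 mm over the flange's underside. It moves with the grommet: untouched it is 66 mm above the bench at joint value 0 and 54 mm when home; under the finger the soft cap springs in by 1 mm per 3 N (6 mm at most) and comes back.
- offcut: loose blue steel channel offcut of the same size but with a plain flat top, no grommet; 0.28 kg, farther out; leave alone. Origin: centre of underside, z up, length along x
- screw_tub: loose white plastic jar with a grey lid, 48 mm across, 65 mm high, between the pieces; leave alone. Origin: centre of underside
- chalk: loose white plastic chalk bottle, 40 mm across, 85 mm high, between the pieces; leave alone. Origin: centre of underside
- tape: loose yellow tape measure, 75 x 40 x 65 mm high, farther out; leave alone. Origin: centre of underside
- battery: loose black tool battery, 115 x 75 x 61 mm high, farther out; leave alone. Origin: centre of underside
- hammer: loose hammer lying to the right of the pieces; leave alone
- driver: loose screwdriver lying to the left of the pieces; leave alone
There are look-alikes about, which are no part of the job. What is shaped like the piece_large but purple or yellow is not meant.

How it is judged:
On the way, in this order (a step that is already met when the one before it is completed fails the run):
1. the large round grommet is home (pushed in more than 9 of its 12 mm) (value of joint grommet_large above 0.009 m), for 0.2 s.
2. the oblong grommet (rounded ends) is home (pushed in more than 9 of its 12 mm) (value of joint grommet_oblong above 0.009 m), for 0.2 s.
3. the small round grommet is home (pushed in more than 9 of its 12 mm) (value of joint grommet_small above 0.009 m), for 0.2 s.
At the end, for the whole second after the job is handed in: All three grommets are pushed in more than 9 of their 12 mm; each channel is at rest, within 30 mm of its starting place and level within 0.1 rad; the other seven loose things are within 20 mm of where they were (value of joint each of grommet_large, grommet_oblong, grommet_small above 0.009 m and distance of each of piece_large, piece_oblong, piece_small from where it was at the start of the episode below 0.03 m and angle between each of piece_large, piece_oblong, piece_small's own z axis and vertical below 0.1 rad and linear speed of each of piece_large, piece_oblong, piece_small below 0.02 m/s and distance of each of offcut, screw_tub, chalk, tape, battery, hammer, driver from where it was at the start of the episode below 0.02 m); the robot touches nothing.
It fails at once if the oblong grommet is pushed in before the large round one is home (value of joint grommet_oblong above 0.005 m and value of joint grommet_large below 0.009 m).
It fails at once if the small round grommet is pushed in before the oblong one is home (value of joint grommet_small above 0.005 m and value of joint grommet_oblong below 0.009 m).
It fails at once if a channel is lifted (over 15 mm), tipped (over 0.25 rad) or shoved more than 30 mm (height (world z) of any of piece_large, piece_oblong, piece_small above 0.015 m or angle between any of piece_large, piece_oblong, piece_small's own z axis and vertical above 0.25 rad or distance of any of piece_large, piece_oblong, piece_small from where it was at the start of the episode above 0.03 m).
It fails at once if a grommet or its channel is pressed harder than 30 N (contact force between any of piece_large, piece_oblong, piece_small and the fingers above 30 N).
It fails at once if another thing on the bench is displaced by more than 20 mm (distance of any of offcut, screw_tub, chalk, tape, battery, hammer, driver from where it was at the start of the episode above 0.02 m).
It also fails if it takes over 42 s, if anything falls off the work surface, if the arm or the gripper's body presses on something with over 40 N, if the wrist force passes 120 N, or if a joint passes its speed limit or range.

## Working session

There is one attempt and no reset: what is moved stays moved. The work goes in short steps, Python scripts to look and compute and a tool call to move; the robot and the scene stay as the last step left them, time stands still between calls to the robot, and variables do not carry over. Pictures are saved under pics/ and viewed, at most 10 in all, crops included, and the job is handed in when it is done.

Besides the shell and the picture viewer there is one more tool, called after "Emit:" by a JSON object that holds its "op" and its "data". arm_command: Moves the arm, as the interface text tells. Its arguments: {"type":"object","properties":{"delta_rot":{"type":"array","items":{"type":"array","items":{"type":"number"}}},"delta_pos":{"type":"array","items":{"type":"array","items":{"type":"number"}}},"gripper":{"type":"array","items":{"type":"number"}},"grip_force":{"type":"number"}},"required":["delta_rot","delta_pos","gripper"]}

```bash
mkdir -p pics
python3 - <<'E'
from rig import status, viewer
import cv2,json,numpy as np
s=status.get_obs(); print({k:np.round(s[k],3).tolist() for k in s})
for n in ("scene","side"):
    c=viewer.camera(n); cv2.imwrite(f"pics/{n}0.png",c["pixels"]); print(n,c["fx"],c["fy"],c["cx"],c["cy"],np.round(c["pose"],3).tolist())
E
```

```text
{'time': 0.0, 'q': [0.924, 0.528, 1.434, -0.0, 1.181, -0.179], 'joint_velocities': [0.002, -0.003, 0.001, -0.0, 0.001, -0.001], 'joint_torque': [-0.0, -44.004, -17.66, 0.063, 0.058, -0.0], 'position': [0.281, 0.557, 0.222], 'tool_rot': [0.232, 0.973, -0.001, -0.0], 'ft_force': [-0.593, 0.444, -0.213], 'moment': [0.014, -0.038, -0.043], 'grip_force': 0.0, 'grip_width': 0.087}
scene 468.19576031176 468.19576031176 314.07946450542886 203.70309723703872 [[0.032, 0.631, -0.775, 1.618], [0.999, -0.03, 0.017, -0.02], [-0.013, -0.775, -0.632, 0.945], [0.0, 0.0, 0.0, 1.0]]
side 396.69199738192407 396.69199738192407 319.29980600250093 199.31305860678816 [[0.832, -0.371, 0.412, 0.05], [-0.554, -0.542, 0.631, -0.708], [-0.011, -0.754, -0.657, 0.817], [0.0, 0.0, 0.0, 1.0]]
```

View pics/scene0.png

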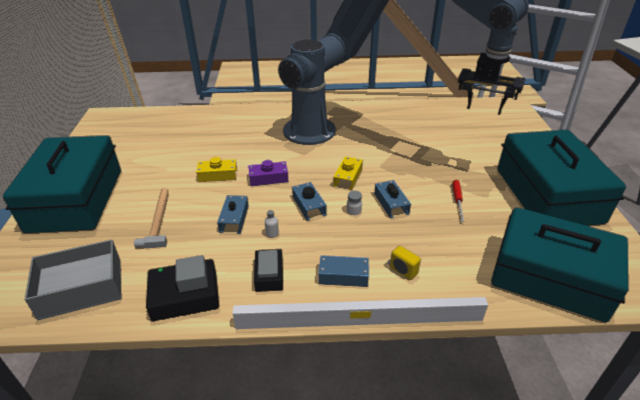

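View pics/side0.png

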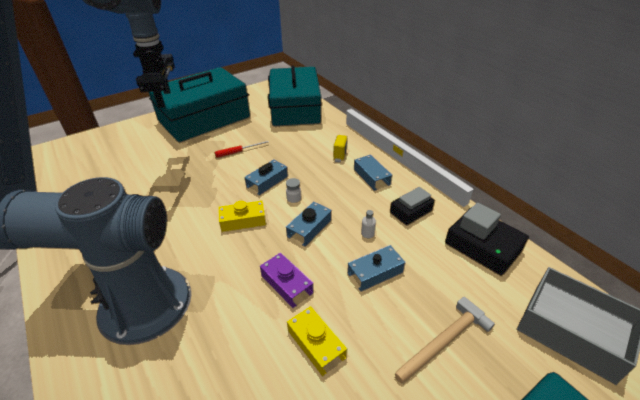

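The scene picture shows these candidates for a grommeted channel:
- Blue at (233,212), with a small round cap.
- Blue at (309,198), with a large round cap.
- Blue at (393,196), with an oblong cap.
- Yellow at (217,168) and (349,170) and purple at (268,172), which are the wrong colours.
- Plain blue at (344,270), which is the offcut.

In the side picture the same three blue pieces are at (376,260), (309,215) and (266,170). I'll confirm in an enlarged crop and triangulate.

```bash
cat > h.py <<'E'
import numpy as np,cv2
def proj(c,P):
    T=np.linalg.inv(c["pose"]); p=(T[:3,:3]@np.atleast_2d(P).T).T+T[:3,3]
    return np.c_[c["fx"]*p[:,0]/p[:,2]+c["cx"],c["fy"]*p[:,1]/p[:,2]+c["cy"]]
def onz(c,uv,z):
    d=c["pose"][:3,:3]@np.array([(uv[0]-c["cx"])/c["fx"],(uv[1]-c["cy"])/c["fy"],1]); o=c["pose"][:3,3]
    return o+d*(z-o[2])/d[2]
E
python3 - <<'E'
from rig import viewer
from h import *
S=viewer.camera("scene");D=viewer.camera("side")
for c in (S,D): c["pose"]=np.array(c["pose"])
def dark(c,u,v,r=14):
    u0,v0=u-r,v-r; w=c["pixels"][v0:v0+2*r,u0:u0+2*r].max(2)
    m=(w<60).astype(np.uint8); n,l,st,ce=cv2.connectedComponentsWithStats(m)
    out=[(st[i,4],*np.round(ce[i]+[u0,v0],1),*(st[i,:4]+[u0,v0,0,0])) for i in range(1,n) if st[i,4]>15]
    return out
for nm,a,b in (("small",(233,207),(376,259)),("large",(309,192),(309,214)),("oblong",(393,189),(266,169))):
    for c,p in ((S,a),(D,b)):
        for o in dark(c,*p): print(nm,[float(x) for x in o],np.round(onz(c,o[1:3],0.060),4))
a=cv2.resize(S["pixels"][155:240,200:430],None,fx=3.4,fy=3.4,interpolation=cv2.INTER_CUBIC)
b=cv2.resize(D["pixels"][150:295,235:415],None,fx=2,fy=2,interpolation=cv2.INTER_CUBIC)
im=np.zeros((a.shape[0]+b.shape[0],a.shape[1],3),np.uint8); im[:a.shape[0]]=a; im[a.shape[0]:,:b.shape[1]]=b
cv2.imwrite("pics/crop.png",im)
E
```

```text
small [47.0, 231.6, 205.8, 229.0, 202.0, 6.0, 9.0] [ 0.5307 -0.2431  0.06  ]
small [34.0, 244.1, 212.7, 241.0, 203.0, 6.0, 18.0] [ 0.5644 -0.203   0.06  ]
small [69.0, 376.5, 259.2, 373.0, 254.0, 8.0, 11.0] [ 0.5158 -0.248   0.06  ]
large [121.0, 308.1, 192.6, 302.0, 187.0, 13.0, 12.0] [ 0.4776 -0.0134  0.06  ]
large [40.0, 297.4, 200.8, 295.0, 194.0, 7.0, 12.0] [ 0.5163 -0.0465  0.06  ]
large [144.0, 308.6, 215.1, 302.0, 209.0, 14.0, 13.0] [ 0.4624 -0.0198  0.06  ]
large [27.0, 319.9, 224.9, 316.0, 221.0, 7.0, 7.0] [ 0.4669 -0.0695  0.06  ]
oblong [115.0, 392.2, 190.6, 387.0, 184.0, 12.0, 14.0] [0.4802 0.2463 0.06  ]
oblong [46.0, 381.3, 198.6, 379.0, 192.0, 8.0, 11.0] [0.5179 0.2071 0.06  ]
oblong [109.0, 265.3, 169.1, 259.0, 163.0, 14.0, 13.0] [0.4631 0.2381 0.06  ]
oblong [62.0, 273.9, 179.2, 266.0, 173.0, 14.0, 10.0] [0.4606 0.1767 0.06  ]
```

View pics/crop.png

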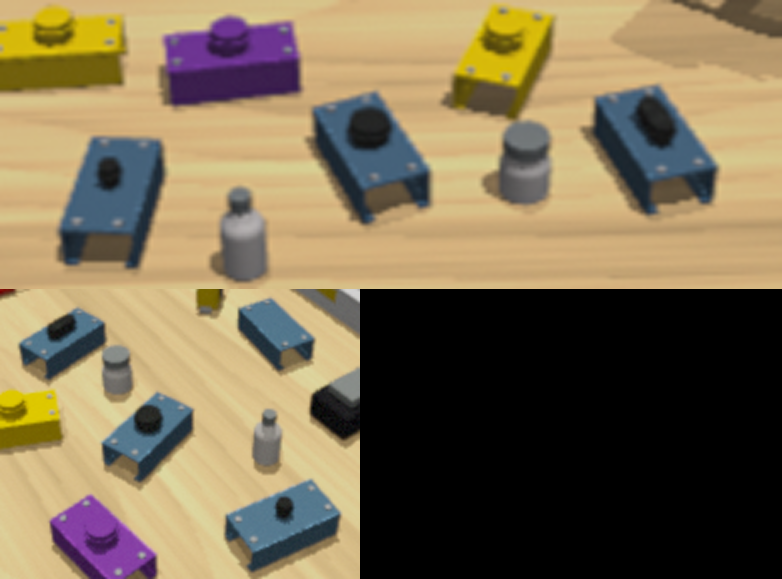

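The crop confirms the identities: large is the middle blue piece at (309,192), oblong is the right one at (392,190) and small is the left one at (232,206). Next I'll move over the large one with the fingers shut and look with the wrist camera.

Emit:
{"op": "arm_command", "data": {"delta_rot": [[0, 0, 0], [0, 0, 0], [0, 0, 0], [0, 0, 0], [0, 0, 0], [0, 0, 0], [0, 0, 0], [0, 0, 0], [0, 0, 0], [0, 0, 0], [0, 0, 0], [0, 0, 0]], "delta_pos": [[-0.02, -0.02, 0], [-0.045, -0.045, 0], [-0.072, -0.072, 0], [-0.1, -0.1, 0], [-0.128, -0.128, 0], [-0.156, -0.156, 0], [-0.184, -0.184, 0], [-0.212, -0.212, 0], [-0.24, -0.24, 0], [-0.268, -0.268, 0], [-0.288, -0.288, 0], [-0.3, -0.3, 0]], "gripper": [1, 1, 1, 1, 1, 1, 1, 1, 1, 1, 1, 1]}}

```text
time: 1.2
position: [0.4153, 0.152, 0.2227]
tool_rot: [0.233, 0.972, -0.0, 0.0]
ft_force: [0.1, -1.1, 0.0]
grip_width: 0.0151
grip_force: 0.0
```

Emit:
{"op": "arm_command", "data": {"delta_rot": [[0, 0, 0], [0, 0, 0], [0, 0, 0], [0, 0, 0], [0, 0, 0], [0, 0, 0], [0, 0, 0], [0, 0, 0], [0, 0, 0]], "delta_pos": [[-0.015, -0.015, 0], [-0.04, -0.04, 0], [-0.065, -0.065, 0], [-0.09, -0.09, 0], [-0.11, -0.11, 0], [-0.12, -0.12, 0], [-0.127, -0.126, 0], [-0.127, -0.126, 0], [-0.127, -0.126, 0]], "gripper": [1, 1, 1, 1, 1, 1, 1, 1, 1]}}

```text
time: 1.95
position: [0.4704, -0.0146, 0.2224]
tool_rot: [0.232, 0.973, 0.0, -0.0]
ft_force: [-0.8, 0.4, -0.1]
grip_width: 0.0004
grip_force: 0.0
```

```bash
cat >> h.py <<'E'
from scipy.spatial.transform import Rotation as R
def wcam(viewer,status):
    s=status.get_obs(); c=viewer.camera("wrist"); T=np.eye(4); T[:3,:3]=R.from_quat(s["tool_rot"]).as_matrix(); T[:3,3]=s["position"]
    c["pose"]=T@np.array(c["mount"]); return s,c
E
python3 - <<'E'
from rig import viewer,status
from h import *
s,c=wcam(viewer,status); print(s["time"],np.round(s["position"],4),np.round(s["tool_rot"],3),s["grip_width"],np.round(s["ft_force"],2)); print(c["fx"],np.round(c["mount"],3).tolist())
cv2.imwrite("pics/w0.png",c["pixels"]); np.savez("w0.npz",**c)
print(proj(c,[[.47,-.016,.054],[.47,.24,.054],[.523,-.246,.054]]))
E
```

```text
1.95 [ 0.4704 -0.0146  0.2224] [ 0.232  0.973  0.    -0.   ] 0.0004150140994699315 [-0.77  0.38 -0.09]
292.56103295213126 [[0.001, -0.965, -0.261, 0.072], [1.0, 0.001, -0.0, 0.0], [0.0, -0.261, 0.965, -0.162], [0.0, 0.0, 0.0, 1.0]]
[[315.27008634 186.24570598]
 [532.5493251   78.91593965]
 [174.51690563 300.9131487 ]]
```

View pics/w0.png

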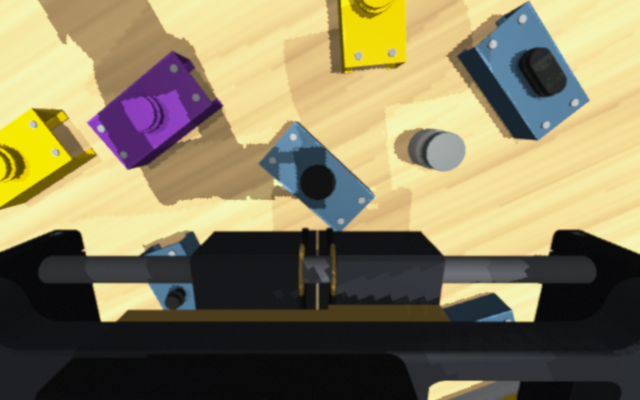

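In the wrist picture the large cap is at (318,181), the oblong at (545,70) and the small at (176,297), close to where I predicted. I'll refine the positions by combining the three views.

Run:
```python
from rig import viewer
from h import *
w=dict(np.load("w0.npz")); S=viewer.camera("scene");D=viewer.camera("side")
for c in (S,D): c["pose"]=np.array(c["pose"])
def tri(obs):
    A=np.zeros((3,3));b=np.zeros(3)
    for c,uv in obs:
        d=onz(c,uv,0)-c["pose"][:3,3]; d/=np.linalg.norm(d); M=np.eye(3)-np.outer(d,d); A+=M;b+=M@c["pose"][:3,3]
    return np.linalg.solve(A,b)
g=cv2.cvtColor(w["pixels"],cv2.COLOR_BGR2HSV)
for nm,a,b,p in (("large",(308.1,192.6),(308.6,215.1),(318,181)),("oblong",(392.2,190.6),(265.3,169.1),(545,70)),("small",(231.6,205.8),(376.5,259.2),(176,297))):
    m=((w["pixels"].max(2)<45)).astype(np.uint8); n,l,st,ce=cv2.connectedComponentsWithStats(m); i=l[p[1],p[0]]
    print(nm,np.round(tri([(S,a),(D,b)]),4),i,st[i].tolist() if i else 0,np.round(ce[i],1),np.round(onz(w,ce[i],.060),4),np.round(onz(w,p,.060),4))
```

```text
large [ 0.4668 -0.013   0.052 ] 3 [300, 165, 35, 35, 950] [316.9 181.9] [ 0.4652 -0.0115  0.06  ] [ 0.4648 -0.0099  0.06  ]
oblong [0.4681 0.2492 0.0508] 1 [518, 49, 47, 47, 1184] [539.8  72.9] [0.4665 0.2442 0.06  ] [0.4663 0.2497 0.06  ]
small [ 0.5207 -0.2443  0.0524] 10 [166, 288, 19, 21, 273] [175.2 298. ] [ 0.5178 -0.2381  0.06  ] [ 0.517  -0.2364  0.06  ]
```

Emit:
{"op": "arm_command", "data": {"delta_rot": [[0, 0, 0], [0, 0, 0], [0, 0, 0], [0, 0, 0], [0, 0, 0], [0, 0, 0], [0, 0, 0], [0, 0, 0], [0, 0, 0]], "delta_pos": [[0.003, 0, 0.015], [0.006, 0, 0.04], [0.006, 0, 0.065], [0.006, 0, 0.09], [0.006, 0, 0.115], [0.006, 0, 0.13], [0.006, 0, 0.14], [0.006, 0, 0.146], [0.006, 0, 0.15]], "gripper": [1, 1, 1, 1, 1, 1, 1, 1, 1]}}

```text
time: 2.85
position: [0.4651, -0.0113, 0.072]
tool_rot: [0.231, 0.973, 0.0, -0.001]
ft_force: [-0.1, -0.0, 0.4]
grip_width: -0.0001
grip_force: 0.0
```

Emit:
{"op": "arm_command", "data": {"delta_rot": [[0, 0, 0], [0, 0, 0], [0, 0, 0], [0, 0, 0], [0, 0, 0]], "delta_pos": [[0, 0, 0.002], [0, 0, 0.005], [0, 0, 0.008], [0, 0, 0.011], [0, 0, 0.011]], "gripper": [1, 1, 1, 1, 1]}}

```text
time: 3.27
position: [0.466, -0.0122, 0.0618]
tool_rot: [0.232, 0.973, 0.0, 0.001]
ft_force: [0.9, 1.3, 2.6]
grip_width: 0.0008
grip_force: 1.6
```

Emit:
{"op": "arm_command", "data": {"delta_rot": [[0, 0, 0], [0, 0, 0], [0, 0, 0], [0, 0, 0], [0, 0, 0]], "delta_pos": [[0, 0, 0.003], [0, 0, 0.006], [0, 0, 0.008], [0, 0, 0.009], [0, 0, 0.009]], "gripper": [1, 1, 1, 1, 1]}}

```text
time: 3.68
position: [0.466, -0.0123, 0.0525]
tool_rot: [0.232, 0.973, 0.0, 0.001]
ft_force: [1.2, 1.3, 5.9]
grip_width: 0.0008
grip_force: 2.8
```

Emit:
{"op": "arm_command", "data": {"delta_rot": [[0, 0, 0], [0, 0, 0], [0, 0, 0]], "delta_pos": [[0, 0, 0.001], [0, 0, 0.0015], [0, 0, 0.0015]], "gripper": [1, 1, 1]}}

```text
time: 3.93
position: [0.466, -0.0123, 0.0514]
tool_rot: [0.232, 0.973, 0.0, 0.001]
ft_force: [0.7, 1.8, 8.1]
grip_width: 0.0004
grip_force: 4.4
```

The force rises about 3 N/mm with nearly no travel, so the large grommet is at its stop. I'll lift and go over the oblong one.

Emit:
{"op": "arm_command", "data": {"delta_rot": [[0, 0, 0], [0, 0, 0], [0, 0, 0], [0, 0, 0], [0, 0, 0], [0, 0, 0], [0, 0, 0], [0, 0, 0], [0, 0, 0], [0, 0, 0], [0, 0, 0], [0, 0, 0]], "delta_pos": [[0, 0, -0.01], [0, 0, -0.035], [0, 0, -0.065], [0, 0, -0.09], [0.005, 0.01, -0.11], [0.02, 0.04, -0.125], [0.035, 0.07, -0.13], [0.05, 0.1, -0.13], [0.066, 0.132, -0.13], [0.082, 0.164, -0.13], [0.096, 0.192, -0.13], [0.107, 0.214, -0.13]], "gripper": [1, 1, 1, 1, 1, 1, 1, 1, 1, 1, 1, 1]}}

```text
time: 4.93
position: [0.4655, 0.229, 0.1804]
tool_rot: [0.231, 0.973, -0.0, -0.001]
ft_force: [0.2, -0.8, 0.5]
grip_width: 0.0005
grip_force: 0.0
```

Emit:
{"op": "arm_command", "data": {"delta_rot": [[0, 0, 0], [0, 0, 0], [0, 0, 0], [0, 0, 0]], "delta_pos": [[0.006, 0.012, 0], [0.009, 0.017, 0], [0.009, 0.017, 0], [0.009, 0.017, 0]], "gripper": [1, 1, 1, 1]}}

```text
time: 5.27
position: [0.4655, 0.2456, 0.1805]
tool_rot: [0.232, 0.973, -0.001, -0.001]
ft_force: [-0.0, -0.4, -0.2]
grip_width: 0.0005
grip_force: 0.0
```

Run:
```python
from rig import viewer,status
from h import *
s,c=wcam(viewer,status); print(s["time"],np.round(s["position"],4),np.round(s["ft_force"],1))
cv2.imwrite("pics/w1.png",c["pixels"])
m=(c["pixels"].max(2)<45).astype(np.uint8); n,l,st,ce=cv2.connectedComponentsWithStats(m)
for i in range(1,n):
    if 150<st[i,4]<6000: print(st[i].tolist(),np.round(ce[i],1),np.round(onz(c,ce[i],.06),4),np.round(onz(c,ce[i],.052),4))
```

```text
5.2667 [0.4655 0.2456 0.1805] [-0.  -0.4 -0.2]
[300, 171, 44, 48, 1194] [322.2 194.2] [0.4662 0.2513 0.06  ] [0.468  0.2506 0.052 ]
[98, 281, 38, 28, 847] [116.9 293.4] [0.4654 0.0008 0.06  ] [ 0.4672 -0.0071  0.052 ]
[320, 283, 119, 26, 1050] [365.3 299.2] [0.5938 0.2408 0.06  ] [0.5992 0.2397 0.052 ]
[518, 380, 104, 20, 1899] [569.2 390.2] [0.8185 0.4095 0.06  ] [0.8302 0.4132 0.052 ]
```

View pics/w1.png

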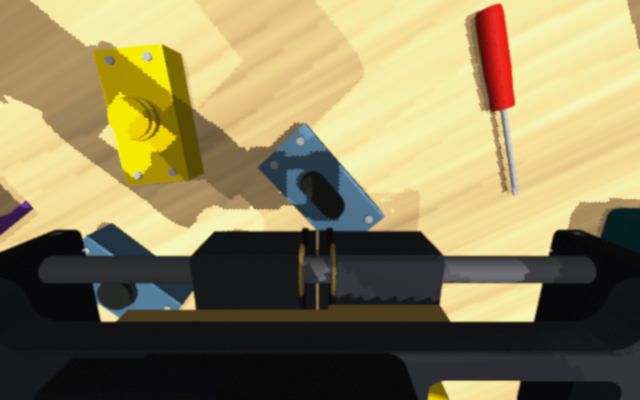

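The oblong cap is at (322,195), lying right ahead of the fingertip at about (0.466, 0.250). The large one at (117,293) sits flat. Now I'll press the oblong.

Emit:
{"op": "arm_command", "data": {"delta_rot": [[0, 0, 0], [0, 0, 0], [0, 0, 0], [0, 0, 0], [0, 0, 0], [0, 0, 0], [0, 0, 0], [0, 0, 0]], "delta_pos": [[0.002, 0.004, 0.012], [0.002, 0.004, 0.035], [0.002, 0.004, 0.06], [0.002, 0.004, 0.08], [0.002, 0.004, 0.095], [0.002, 0.004, 0.103], [0.002, 0.004, 0.108], [0.002, 0.004, 0.108]], "gripper": [1, 1, 1, 1, 1, 1, 1, 1]}}

```text
time: 5.98
position: [0.466, 0.2498, 0.0724]
tool_rot: [0.232, 0.973, -0.0, -0.001]
ft_force: [0.0, -0.3, 0.5]
grip_width: 0.0007
grip_force: 0.0
```

Emit:
{"op": "arm_command", "data": {"delta_rot": [[0, 0, 0], [0, 0, 0], [0, 0, 0], [0, 0, 0], [0, 0, 0], [0, 0, 0], [0, 0, 0], [0, 0, 0], [0, 0, 0]], "delta_pos": [[0, 0, 0.002], [0, 0, 0.005], [0, 0, 0.008], [0, 0, 0.011], [0, 0, 0.014], [0, 0, 0.017], [0, 0, 0.019], [0, 0, 0.0195], [0, 0, 0.0195]], "gripper": [1, 1, 1, 1, 1, 1, 1, 1, 1]}}

```text
time: 6.73
position: [0.4666, 0.2509, 0.0536]
tool_rot: [0.232, 0.973, 0.0, 0.0]
ft_force: [0.3, -0.0, 3.2]
grip_width: 0.0003
grip_force: 1.7
```

Emit:
{"op": "arm_command", "data": {"delta_rot": [[0, 0, 0], [0, 0, 0], [0, 0, 0]], "delta_pos": [[0, 0, 0.001], [0, 0, 0.0015], [0, 0, 0.0015]], "gripper": [1, 1, 1]}}

```text
time: 6.98
position: [0.4666, 0.2509, 0.0524]
tool_rot: [0.232, 0.973, 0.0, 0.001]
ft_force: [0.4, -0.1, 5.8]
grip_width: 0.0006
grip_force: 3.0
```

Emit:
{"op": "arm_command", "data": {"delta_rot": [[0, 0, 0], [0, 0, 0], [0, 0, 0]], "delta_pos": [[0, 0, 0.001], [0, 0, 0.001], [0, 0, 0.001]], "gripper": [1, 1, 1]}}

```text
time: 7.23
position: [0.4666, 0.2509, 0.0517]
tool_rot: [0.232, 0.973, 0.0, 0.001]
ft_force: [0.7, 0.2, 8.4]
grip_width: 0.0004
grip_force: 4.0
```

The oblong is home (8.4 N, at its stop). Next I'll lift and travel over to the small one.

Emit:
{"op": "arm_command", "data": {"delta_rot": [[0, 0, 0], [0, 0, 0], [0, 0, 0], [0, 0, 0], [0, 0, 0], [0, 0, 0], [0, 0, 0], [0, 0, 0], [0, 0, 0], [0, 0, 0], [0, 0, 0], [0, 0, 0]], "delta_pos": [[0, 0, -0.01], [0, 0, -0.035], [0, 0, -0.065], [0, 0, -0.09], [-0.005, -0.008, -0.11], [-0.017, -0.026, -0.125], [-0.034, -0.052, -0.13], [-0.053, -0.082, -0.13], [-0.072, -0.111, -0.13], [-0.091, -0.14, -0.13], [-0.11, -0.17, -0.13], [-0.13, -0.2, -0.13]], "gripper": [1, 1, 1, 1, 1, 1, 1, 1, 1, 1, 1, 1]}}

```text
time: 8.23
position: [0.4906, 0.0124, 0.1809]
tool_rot: [0.232, 0.973, 0.0, -0.001]
ft_force: [1.0, 0.6, -0.4]
grip_width: 0.0003
grip_force: 0.0
```

Emit:
{"op": "arm_command", "data": {"delta_rot": [[0, 0, 0], [0, 0, 0], [0, 0, 0], [0, 0, 0], [0, 0, 0], [0, 0, 0], [0, 0, 0], [0, 0, 0], [0, 0, 0], [0, 0, 0], [0, 0, 0]], "delta_pos": [[-0.02, -0.03, 0], [-0.039, -0.06, 0], [-0.058, -0.09, 0], [-0.077, -0.12, 0], [-0.096, -0.149, 0], [-0.113, -0.175, 0], [-0.126, -0.195, 0], [-0.135, -0.208, 0], [-0.139, -0.215, 0], [-0.139, -0.215, 0], [-0.139, -0.215, 0]], "gripper": [1, 1, 1, 1, 1, 1, 1, 1, 1, 1, 1]}}

```text
time: 9.15
position: [0.5184, -0.2397, 0.1807]
tool_rot: [0.232, 0.973, 0.001, -0.001]
ft_force: [0.1, 0.7, -0.5]
grip_width: 0.0004
grip_force: 0.0
```

Run:
```python
from rig import viewer,status
from h import *
s,c=wcam(viewer,status); print(s["time"],np.round(s["position"],4),np.round(s["ft_force"],1))
cv2.imwrite("pics/w2.png",c["pixels"])
m=(c["pixels"].max(2)<45).astype(np.uint8); n,l,st,ce=cv2.connectedComponentsWithStats(m)
for i in range(1,n):
    if 150<st[i,4]<6000: print(st[i].tolist(),np.round(ce[i],1),np.round(onz(c,ce[i],.06),4),np.round(onz(c,ce[i],.052),4))
```

```text
9.15 [ 0.5184 -0.2397  0.1807] [ 0.1  0.7 -0.5]
[490, 10, 50, 49, 1866] [514.2  33.4] [ 0.4655 -0.0208  0.06  ] [ 0.4658 -0.0155  0.052 ]
[303, 187, 23, 23, 393] [314.4 197.7] [ 0.5189 -0.2421  0.06  ] [ 0.5207 -0.2431  0.052 ]
[517, 381, 105, 19, 1917] [568.7 390.2] [ 0.8721 -0.0759  0.06  ] [ 0.8839 -0.0722  0.052 ]
```

View pics/w2.png

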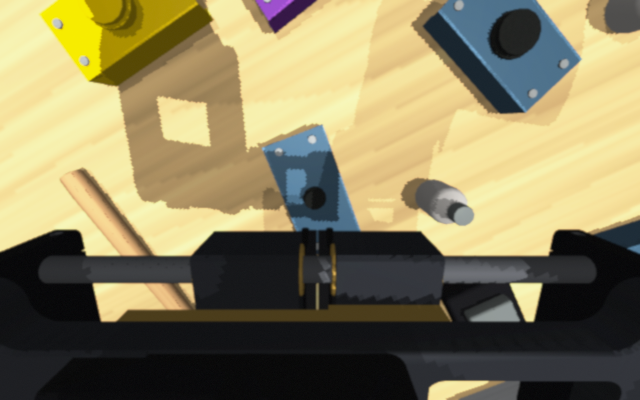

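The small cap is at (314,198), under the fingertip line at (0.519, -0.242). The chalk bottle at (440,200) and the hammer handle at (130,240) are clear. Now I'll press the small one.

Emit:
{"op": "arm_command", "data": {"delta_rot": [[0, 0, 0], [0, 0, 0], [0, 0, 0], [0, 0, 0], [0, 0, 0], [0, 0, 0], [0, 0, 0], [0, 0, 0]], "delta_pos": [[-0.002, -0.002, 0.012], [-0.002, -0.002, 0.035], [-0.002, -0.002, 0.06], [-0.002, -0.002, 0.08], [-0.002, -0.002, 0.095], [-0.002, -0.002, 0.103], [-0.002, -0.002, 0.108], [-0.002, -0.002, 0.108]], "gripper": [1, 1, 1, 1, 1, 1, 1, 1]}}

```text
time: 9.87
position: [0.5195, -0.2426, 0.072]
tool_rot: [0.231, 0.973, 0.0, -0.001]
ft_force: [-0.6, 0.1, 1.2]
grip_width: 0.0003
grip_force: 0.0
```

Emit:
{"op": "arm_command", "data": {"delta_rot": [[0, 0, 0], [0, 0, 0], [0, 0, 0], [0, 0, 0], [0, 0, 0], [0, 0, 0], [0, 0, 0], [0, 0, 0], [0, 0, 0], [0, 0, 0]], "delta_pos": [[0, 0, 0.002], [0, 0, 0.005], [0, 0, 0.008], [0, 0, 0.011], [0, 0, 0.014], [0, 0, 0.017], [0, 0, 0.019], [0, 0, 0.0205], [0, 0, 0.021], [0, 0, 0.021]], "gripper": [1, 1, 1, 1, 1, 1, 1, 1, 1, 1]}}

```text
time: 10.7
position: [0.5205, -0.2441, 0.0524]
tool_rot: [0.232, 0.973, -0.0, 0.001]
ft_force: [1.2, 0.2, 6.0]
grip_width: 0.0003
grip_force: 3.0
```

Emit:
{"op": "arm_command", "data": {"delta_rot": [[0, 0, 0], [0, 0, 0], [0, 0, 0]], "delta_pos": [[0, 0, 0.001], [0, 0, 0.001], [0, 0, 0.001]], "gripper": [1, 1, 1]}}

```text
time: 10.95
position: [0.5205, -0.244, 0.0518]
tool_rot: [0.232, 0.973, -0.0, 0.001]
ft_force: [0.5, -0.5, 8.3]
grip_width: 0.0006
grip_force: 3.9
```

The small one is home too. I'll lift clear and check the result.

Emit:
{"op": "arm_command", "data": {"delta_rot": [[0, 0, 0], [0, 0, 0], [0, 0, 0], [0, 0, 0], [0, 0, 0], [0, 0, 0], [0, 0, 0], [0, 0, 0], [0, 0, 0], [0, 0, 0]], "delta_pos": [[0, 0, -0.01], [0, 0, -0.035], [0, 0, -0.065], [0, 0, -0.095], [0, 0, -0.125], [0, 0, -0.15], [0, 0, -0.17], [0, 0, -0.18], [0, 0, -0.18], [0, 0, -0.18]], "gripper": [1, 1, 1, 1, 1, 1, 1, 1, 1, 1]}}

```text
time: 11.78
position: [0.5194, -0.2433, 0.2305]
tool_rot: [0.232, 0.973, 0.0, -0.001]
ft_force: [-0.3, 0.8, -0.4]
grip_width: 0.0006
grip_force: 0.0
```

Run:
```python
from rig import viewer
from h import *
S=viewer.camera("scene")["pixels"];D=viewer.camera("side")["pixels"];S0=cv2.imread("pics/scene0.png");D0=cv2.imread("pics/side0.png")
f=lambda x,k:cv2.resize(x,None,fx=k,fy=k,interpolation=cv2.INTER_CUBIC)
a=f(S[155:240,200:430],3.4)
b=np.hstack([f(D0[150:295,235:415],2),f(D[150:295,235:415],2)])
im=np.zeros((a.shape[0]+b.shape[0],max(a.shape[1],b.shape[1]),3),np.uint8); im[:a.shape[0],:a.shape[1]]=a; im[a.shape[0]:,:b.shape[1]]=b
cv2.imwrite("pics/end.png",im)
```

```text
(no output)
```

View pics/end.png

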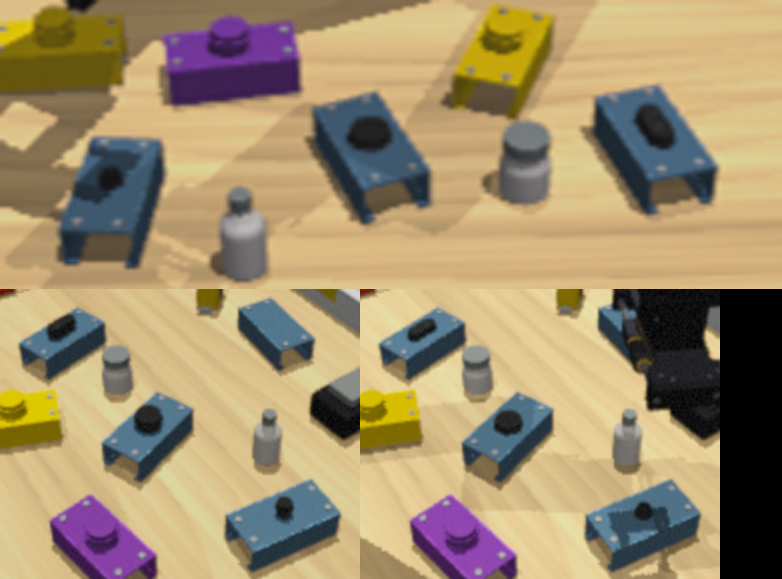

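The crop shows all three caps sitting lower: large at (369,132), oblong at (655,126) and small at (108,178). The channels and the tub and bottle between them haven't moved. Handing in.

```bash
python3 -c "
from rig import robot
print(robot.hand_in())"
```

```text
the job is handed in; nothing more can be done
None
```

I pressed all three grommets to their stops in order (large, oblong, small) with at most about 8.4 N and handed the job in at about 12 s; no verdict was returned, but the final pictures show all three caps seated and the channels unmoved.

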